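# Reassemble two camp lanterns for the shed sale

## Robot

A 7-joint arm with a two-finger parallel gripper is mounted at the origin on the work surface. World frame = base frame: x ahead of the robot, y to its left, z up, the work surface at z = 0. Lengths are in m, angles in rad, forces in N, time in s.
With the tool pointing down it reaches from about 0.4 to 0.85 m from the base axis. Payload 10.4 kg.
Tool frame: the origin (TCP) lies between the finger pads; the fingertips stand 22 mm ahead of it and the grasp point (between the pads) lies 3 mm ahead of it (r.nose_length is the distance from the TCP to the fingertips, in m); z points along the fingers, y is the line along which they close (so a half turn about z gives the same grasp; the last joint's range is limited). The gripper opens to 87 mm and grips with 3 to 60 N. Pads are 19 mm wide; open, the fingers measure 117 mm over their backs; the gripper's body (75 mm by 190 mm) begins 51 mm behind the grasp point.
Start: joints at [1.112, 0.332, -0.065, 1.46, 0.022, 1.35, -0.088], TCP at [0.264, -0.567, 0.245] pointing down, gripper open.
Joint ranges: [-2.6, 2.6], [-0.5, 2.12], [-1.47, 1.34], [0.16, 2.42], [-1.27, 4.41], [0.06, 2.06], [-2.6, 2.6]. Speed limits (rad/s): [2.22, 2.22, 2.79, 2.79, 3.14, 3.14, 3.14].

## Interface

Orientations are given as a unit quaternion [x, y, z, w].
In Python, from bench import readout, cams, r gives the robot as it stands. The module is installed in compiled form; this text tells all that it offers.
- The arm moves only by the tool step_arm, never from a script. Its argument "deltas" is a list that holds one entry, the list of rows, each a list of 7 numbers: the turn, a rotation vector about the tool's x, y, z in rad, then the shift along the tool's x, y, z in m, then the opening in per cent of the stroke, from 0 (shut) to 100 (fully open). A call has 1 to 20 rows; each row is the pose to reach, as a shift and turn from the pose commanded when the call began, along the tool's axes at that moment; what a row does not reach only later rows make up. A row lasts 1/8 s, in which the tool goes at most 62.5 mm and 10.7 degrees, less where a joint would pass 70% of its speed; a pose out of reach is approached as far as the arm can. A call with a gripper value outside its range is refused whole. The fingers move at their own pace and stop on an object; "squeeze" is the grip in N (left out, the last holds). Time passes only in rows, so rows that repeat a pose let the fingers close. It gives the time, the measured TCP pose, the force, the opening and the grip force at its end, in the units of the state.
- readout.read_state(): the state, without advancing time (a new reading comes with each control period).
- cams.camera(name): name is "scene" or "side" or "wrist"; returns a dict with "img" (384x512x3 uint8, red, green, blue), "fx", "fy", "cx", "cy" (pixels), "origin" and "rotation" of the camera in the world; the wrist camera has in their place "T_tool_cam" (4x4, takes a point from camera to tool coordinates, whose origin is the TCP and whose axes are the flange's). Camera axes: x right, y up, looking along -z (the intrinsics and any distortion apply to the point x, -y, -z); pixel columns grow to the right and rows downward; lengths in m; the calibration is good to about 2 mm. A picture is of the moment at which its call begins: read the wrist's pose just before it. There is no depth.
- r.close_job(): hands the job in; it is judged then, once.
The state is a dict: "time": time; "joint_positions": joint angles; "joint_vel": joint speeds; "joint_torque": joint torques, N m; "ee_pos": TCP position; "eef_rot": TCP orientation; "ft_force": force on the tool from outside, world axes, zero at the start; "torque": the same for the moment, N m; "width": finger opening in m; "grip_force": force on a finger pad.
Only numpy, scipy, OpenCV 4.12 (cv2) and the standard library are available. Lean on these libraries where they do the work, as an engineer would, in place of code of your own. Each camera call takes 0.05 s, during which the arm holds its last target. There are 200 camera calls.

## Task

Put the two camp lanterns back together, each stacked as base, glass globe, hood: the frosted globe and the green hood belong on the larger green base, the amber globe and the red hood on the smaller red base. Stand each globe squarely over the burner on the plate of its base and set the hood fully down on the glass, so that both lanterns stand upright with no gaps. The glass is fragile: set everything down gently, without dropping or banging it, do not knock a globe over, and leave the jar of screws, the screwdriver and the hammer where they are.

Things in the scene. Friction and masses are not known exactly. Their poses are not given: they have to be found in the camera images.
- green_base: Dark green base of the larger camp lantern, loose, upright: painted tank 110 mm across, 56 high; above it a steel plate 80 across, its upper face (globe seat) 72 mm above the origin; on it a brass burner dome 53 across, 19 high, tapering, which centres the globe from inside; then a white mantle 20 across, up to 126. Black valve knob beside the neck. Origin: centre of underside; z up. 850 g.
- red_base: Red base of the smaller camp lantern, loose, upright: painted tank 92 mm across, 48 high; above it a steel plate 70 across, its upper face (globe seat) 64 mm above the origin; on it a brass burner dome 43 across, 19 high, tapering, which centres the globe from inside; then a white mantle 20 across, up to 118. Black valve knob beside the neck. Origin: centre of underside; z up. 600 g.
- green_globe: Frosted white glass globe of the larger, green lantern, loose, upright: plain tube 64 mm outside, 57 bore, 90 high, open and alike at both ends. Origin: centre of its lower end; z up along the tube. Seated on its base it stands on the plate round the dome (2 mm play), its origin 72 mm above the base's. Grip across the outside. About 160 g.
- red_globe: Amber glass globe of the smaller, red lantern, loose, upright: plain tube 54 mm outside, 47 bore, 75 high, open and alike at both ends. Origin: centre of its lower end; z up along the tube. Seated on its base it stands on the plate round the dome (2 mm play), its origin 64 mm above the base's. Grip across the outside. About 110 g.
- green_hood: Dark green hood of the larger, green lantern, loose, upright. From its origin (centre of underside, z up): tapered steel baffle 0-12 mm (39 to 52 across) that enters the globe; brim 84 across at 12-15; dome to 25; chimney 34 across at 25-58 (grip here); cap to 68. Home, its brim lies on the globe's rim and its origin is 78 mm above the globe's. About 150 g.
- red_hood: Red hood of the smaller, red lantern, loose, upright. From its origin (centre of underside, z up): tapered steel baffle 0-12 mm (29 to 42 across) that enters the globe; brim 72 across at 12-15; dome to 25; chimney 28 across at 25-58 (grip here); cap to 68. Home, its brim lies on the globe's rim and its origin is 63 mm above the globe's. About 110 g.
- jar: Closed clear jar of dark screws with an aluminium lid, 66 mm across, 89 mm high, standing loose; to be left alone. Origin: centre of its underside.
- screwdriver: Screwdriver with a yellow handle, about 200 mm long, lying on the table beside the work; to be left alone. Origin: under its middle.
- hammer: Hammer with a pale wooden handle, about 260 mm long, lying on the table beside the work; to be left alone. Origin: under its middle.
There are look-alikes about, which are no part of the job. What is shaped like the green_hood but blue or purple is not meant.

How it is judged:
At the end, for the whole second after the job is handed in: Both bases stand on the table. Each globe stands on its own base (height within 3.5 mm of seated, within 8 mm of the base's axis), each hood on its own globe (within 3.5 mm of home height and 8 mm of its axis). All upright within 5 degrees, released and at rest (angle between each of green_base, green_globe, green_hood, red_base, red_globe, red_hood's own z axis and vertical below 0.09 rad and height (world z) of each of green_base, red_base below 0.006 m and z of green_globe in the frame of green_base between 0.0685 and 0.0755 m and horizontal distance between green_globe and green_base below 0.008 m and z of green_hood in the frame of green_globe between 0.0745 and 0.0815 m and horizontal distance between green_hood and green_globe below 0.008 m and linear speed of each of green_base, green_globe, green_hood, red_base, red_globe, red_hood below 0.02 m/s and z of red_globe in the frame of red_base between 0.0605 and 0.0675 m and horizontal distance between red_globe and red_base below 0.008 m and z of red_hood in the frame of red_globe between 0.0595 and 0.0665 m and horizontal distance between red_hood and red_globe below 0.008 m); the robot touches nothing.
It fails at once if a globe is banged or pressed hard against a lantern part (more than 100 N) (contact force between any of green_globe, red_globe and green_base above 100 N or contact force between any of green_globe, red_globe and red_base above 100 N or contact force between any of green_globe, red_globe and green_hood above 100 N or contact force between any of green_globe, red_globe and red_hood above 100 N or contact force between green_globe and red_globe above 100 N).
It fails at once if a globe is knocked over (tips more than 45 degrees) (angle between any of green_globe, red_globe's own z axis and vertical above 0.79 rad).
It fails at once if a globe or a hood is dropped (falls free, faster than 0.4 m/s, as from about 10 mm) ((linear speed of green_globe above 0.4 m/s and contact force between green_globe and the fingers below 0.01 N) or (linear speed of green_hood above 0.4 m/s and contact force between green_hood and the fingers below 0.01 N) or (linear speed of red_globe above 0.4 m/s and contact force between red_globe and the fingers below 0.01 N) or (linear speed of red_hood above 0.4 m/s and contact force between red_hood and the fingers below 0.01 N)).
It fails at once if the jar, the screwdriver or the hammer is disturbed (moved more than 30 mm) (distance of any of jar, screwdriver, hammer from where it was at the start of the episode above 0.03 m).
It also fails if it takes over 112 s, if anything falls off the work surface, if the arm or the gripper's body presses on something with over 40 N, if the wrist force passes 120 N, or if a joint passes its speed limit or range.

## Working session

There is one attempt and no reset: what is moved stays moved. The work goes in short steps, Python scripts to look and compute and a tool call to move; the robot and the scene stay as the last step left them, time stands still between calls to the robot, and variables do not carry over. Pictures are saved under pics/ and viewed, at most 14 in all, crops included, and the job is handed in when it is done.

Besides the shell and the picture viewer there is one more tool, called after "Emit:" by a JSON object that holds its "method" and its "body". step_arm: Moves the arm, as the interface text tells. Its arguments: {"type":"object","properties":{"deltas":{"type":"array"},"squeeze":{"type":"number"}},"required":["deltas"]}

```bash
mkdir -p pics; python3 - <<'E'
from bench import readout,cams,r
import cv2,numpy as np,pickle
s=readout.read_state();print({k:np.round(v,3).tolist() for k,v in s.items()},r.nose_length)
for n in("scene","side","wrist"):
    c=cams.camera(n);cv2.imwrite(f"pics/{n}0.png",c["img"][:,:,::-1]);pickle.dump((s,c),open(f"{n}0.pkl","wb"))
    print(n,{k:np.round(v,3).tolist() if not isinstance(v,str) else v for k,v in c.items() if k!="img"})
a=cv2.imread("pics/scene0.png");b=cv2.imread("pics/side0.png")
E
```

```text
{'time': 0.0, 'joint_positions': [1.112, 0.333, -0.065, 1.461, 0.022, 1.35, -0.088], 'joint_vel': [0.001, -0.001, 0.001, 0.0, -0.001, 0.001, 0.0], 'joint_torque': [-0.001, -62.326, 0.024, -38.99, -0.061, 0.04, 0.0], 'ee_pos': [0.264, -0.566, 0.244], 'eef_rot': [0.976, 0.216, -0.0, -0.001], 'ft_force': [0.436, -0.52, 0.096], 'torque': [-0.034, 0.015, -0.016], 'grip_force': 0.0, 'width': 0.087} 0.022
scene {'fx': 355.081, 'fy': 355.081, 'cx': 257.76, 'cy': 186.6, 'origin': [1.172, 0.032, 1.006], 'rotation': [0.186, 0.2, 0.696, 0.664]}
side {'fx': 403.9, 'fy': 403.9, 'cx': 255.591, 'cy': 186.602, 'origin': [0.132, 0.919, 1.116], 'rotation': [-0.08, 0.361, 0.902, -0.223]}
wrist {'fx': 310.115, 'fy': 310.115, 'cx': 258.63, 'cy': 195.082, 'T_tool_cam': [[-0.0, 0.966, 0.258, 0.07], [1.0, 0.0, -0.0, -0.0], [-0.0, 0.258, -0.966, -0.141], [0.0, 0.0, 0.0, 1.0]]}
```

View pics/scene0.png

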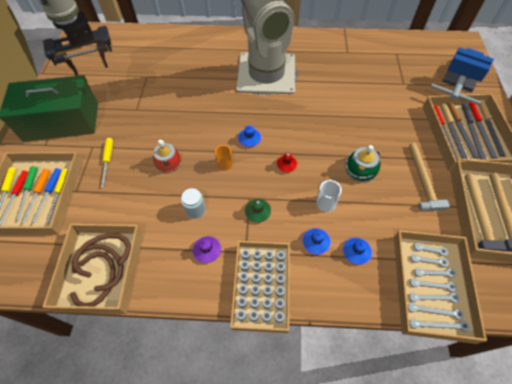

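View pics/side0.png

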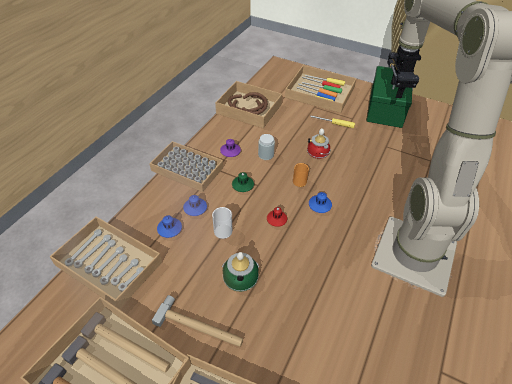

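Scene view: red base (166,156), amber globe (224,157), frosted globe (329,195), green base (364,163), jar (193,203). Hood-shaped objects: red (287,162), green (258,210), blue (249,136), (316,241), (357,251), purple (207,249). The green one at (258,210) and the red one at (287,162) match by colour. Next I'll triangulate roughly from the scene and side views, then refine with the wrist camera.

```bash
cat > h.py <<'E'
import numpy as np,cv2,pickle
from scipy.spatial.transform import Rotation as R
def ext(c,s):
    if "origin" in c: return np.array(c["origin"]),R.from_quat(c["rotation"]).as_matrix()
    T=np.array(c["T_tool_cam"]);Rt=R.from_quat(s["eef_rot"]).as_matrix()
    return np.array(s["ee_pos"])+Rt@T[:3,3],Rt@T[:3,:3]
def ray(c,s,uv):
    o,M=ext(c,s);d=M@np.array([(uv[0]-c["cx"])/c["fx"],-(uv[1]-c["cy"])/c["fy"],-1]);return o,d/np.linalg.norm(d)
def onz(c,s,uv,z):
    o,d=ray(c,s,uv);return o+d*(z-o[2])/d[2]
def tri(rays):
    A=sum(np.eye(3)-np.outer(d,d) for o,d in rays);b=sum((np.eye(3)-np.outer(d,d))@o for o,d in rays)
    p=np.linalg.solve(A,b);return p,max(np.linalg.norm(np.cross(d,p-o)) for o,d in rays)
def proj(c,s,p):
    o,M=ext(c,s);q=M.T@(np.array(p)-o);return np.array([c["fx"]*q[0]/-q[2]+c["cx"],-c["fy"]*q[1]/-q[2]+c["cy"]])
def masks(img):
    H=cv2.cvtColor(img,cv2.COLOR_RGB2HSV)
    f=lambda a,b:cv2.inRange(H,np.array(a),np.array(b))
    return {"red":f((0,190,60),(6,255,255))|f((174,190,60),(180,255,255)),"amber":f((9,180,110),(18,255,255)),
            "green":f((55,90,15),(90,255,130)),"white":f((0,0,150),(180,40,255)),"brass":f((15,90,150),(30,200,255))}
def blobs(m,amin=40):
    n,l,st,ce=cv2.connectedComponentsWithStats(m);return [(int(st[i,4]),ce[i].round(1).tolist(),st[i,:4].tolist()) for i in range(1,n) if st[i,4]>=amin]
def load(n): 
    s,c=pickle.load(open(n+".pkl","rb"));return c,s
E
python3 - <<'E'
from h import *
for n in("scene0","side0"):
    c,s=load(n)
    for k,m in masks(c["img"]).items():
        print(n,k,[b for b in blobs(m) if b[0]<3000])
c1,s1=load("scene0");c2,s2=load("side0")
for n,a,b in [("rb",(166,148),(321,132)),("gb",(370,150),(240,257)),("amb",(224,157),(301,175)),("fr",(329,195),(222,223)),("gh",(258,205),(243,177)),("rh",(287,158),(277,213)),("jar",(192,195),(267,139)),("bl",(249,131),(321,197)),("drv",(108,147),(343,124)),("ham",(432,205),(163,312))]:
    p,e=tri([ray(c1,s1,a),ray(c2,s2,b)]);print(n,p.round(3),round(e,4))
E
```

```text
scene0 red [(102, [474.9, 111.4], [469, 103, 12, 18]), (59, [438.7, 114.0], [434, 105, 10, 19]), (106, [174.2, 160.8], [168, 152, 12, 17]), (270, [286.6, 163.1], [277, 154, 20, 18]), (157, [19.6, 182.7], [12, 171, 16, 24])]
scene0 amber [(350, [223.5, 156.8], [215, 145, 17, 25]), (185, [41.5, 180.8], [34, 169, 16, 24])]
scene0 green [(2497, [42.2, 97.9], [0, 77, 86, 44]), (306, [361.6, 169.4], [348, 154, 32, 27]), (332, [258.1, 211.1], [246, 200, 24, 22])]
scene0 white [(110, [274.9, 4.4], [265, 1, 23, 10]), (566, [30.9, 18.7], [10, 3, 45, 26]), (44, [101.6, 17.5], [98, 14, 9, 8]), (479, [180.0, 18.7], [138, 16, 104, 7]), (1383, [499.3, 52.1], [469, 26, 43, 72]), (60, [243.8, 57.6], [240, 53, 8, 10]), (725, [277.0, 80.2], [238, 55, 58, 37]), (61, [458.6, 90.4], [454, 84, 13, 13]), (154, [163.7, 150.8], [154, 140, 20, 20]), (176, [367.4, 156.6], [354, 146, 25, 21]), (44, [103.7, 174.4], [101, 163, 6, 24]), (173, [328.0, 188.6], [319, 180, 23, 19]), (350, [191.5, 198.0], [181, 188, 23, 20]), (68, [21.7, 204.6], [17, 191, 11, 29]), (71, [29.1, 207.8], [22, 193, 15, 30]), (72, [39.9, 206
[... 4262 characters left out ...]
377, [210.6, 296.5], [175, 259, 72, 67]), (170, [239.7, 264.1], [232, 258, 17, 13]), (2183, [394.9, 340.4], [361, 280, 65, 104]), (69, [424.6, 295.7], [421, 289, 9, 14]), (627, [434.4, 349.6], [418, 297, 31, 87]), (208, [198.7, 334.9], [180, 324, 39, 22]), (457, [218.7, 371.0], [187, 354, 69, 30]), (41, [3.5, 371.2], [0, 367, 10, 11]), (60, [446.4, 379.9], [441, 375, 14, 9])]
rb [ 0.47  -0.315  0.1  ] 0.0112
gb [0.465 0.343 0.109] 0.0024
amb [ 0.462 -0.127  0.039] 0.0017
fr [0.602 0.218 0.049] 0.0006
gh [ 0.645 -0.003  0.048] 0.0031
rh [0.46  0.087 0.043] 0.0006
jar [ 0.643 -0.2    0.088] 0.0014
bl [ 0.352 -0.048  0.049] 0.0017
drv [ 0.428 -0.537  0.018] 0.0046
ham [0.602 0.553 0.009] 0.0016
```

Emit:
{"method": "step_arm", "body": {"deltas": [[[0,0,-0.1,0.06,-0.04,-0.03,100],[0,0,-0.25,0.12,-0.08,-0.05,100],[0,0,-0.349,0.18,-0.115,-0.056,100],[0,0,-0.349,0.24,-0.155,-0.056,100],[0,0,-0.349,0.29,-0.185,-0.056,100],[0,0,-0.349,0.306,-0.194,-0.056,100],[0,0,-0.349,0.306,-0.194,-0.056,100],[0,0,-0.349,0.306,-0.194,-0.056,100]]]}}

```text
time: 1.15
ee_pos: [0.4589, -0.2621, 0.3003]
eef_rot: [0.924, 0.382, -0.0, 0.0]
ft_force: [0.2, 0.2, 0.2]
width: 0.0873
grip_force: 0.0
```

```bash
cat >> h.py <<'E'
def snap(n,cam="wrist"):
    from bench import readout,cams
    s=readout.read_state();c=cams.camera(cam);pickle.dump((s,c),open(n+".pkl","wb"));cv2.imwrite(f"pics/{n}.png",c["img"][:,:,::-1]);return c,s
def delta(s,p,yaw=45):
    Rt=R.from_quat(s["eef_rot"]);y=np.radians(yaw)
    tgt=R.from_matrix(np.array([[np.cos(y),np.sin(y),0],[np.sin(y),-np.cos(y),0],[0,0,-1]]))
    return (Rt.inv()*tgt).as_rotvec().round(4),Rt.inv().apply(np.array(p)-s["ee_pos"]).round(4)
E
python3 - <<'E'
from h import *
c,s=snap("w1");print(s["time"],s["ee_pos"],s["joint_positions"],s["ft_force"]);print(delta(s,[.46,-.12,.30]),delta(s,[.5,.1,.30]),delta(s,[.55,.25,.30]))
E
```

```text
1.15 [ 0.45894243 -0.26212416  0.30032568] [ 0.76016705  0.11499231 -0.35594816  1.61196806  0.04092914  1.42232738
 -0.38593184] [0.18034543 0.19563875 0.23262928]
(array([-0.0002,  0.0006, -0.0008]), array([ 0.1012, -0.0998,  0.0003])) (array([-0.0002,  0.0006, -0.0008]), array([ 2.849e-01, -2.273e-01,  2.000e-04])) (array([-0.0002,  0.0006, -0.0008]), array([ 4.263e-01, -2.981e-01,  1.000e-04]))
```

Emit:
{"method": "step_arm", "body": {"deltas": [[[0,0,0,0.045,-0.045,0,100],[0,0,0,0.09,-0.09,0,100],[0,0,0,0.1,-0.1,0,100],[0,0,0,0.1,-0.1,0,100]]]}}

```text
time: 1.7
ee_pos: [0.4592, -0.1209, 0.3007]
eef_rot: [0.924, 0.382, -0.0, 0.0]
ft_force: [-1.0, -0.3, 0.0]
width: 0.087
grip_force: 0.0
```

```bash
python3 -c "
from h import *
c,s=snap('w2');print(s['ee_pos'])"
```

```text
[ 0.45923483 -0.12087741  0.30072051]
```

Emit:
{"method": "step_arm", "body": {"deltas": [[[0,0,0,0.05,-0.035,0,100],[0,0,0,0.1,-0.07,0,100],[0,0,0,0.15,-0.1,0,100],[0,0,0,0.18,-0.125,0,100],[0,0,0,0.185,-0.127,0,100],[0,0,0,0.185,-0.127,0,100]]]}}

```text
time: 2.5
ee_pos: [0.5013, 0.0981, 0.3001]
eef_rot: [0.925, 0.381, -0.0, 0.0]
ft_force: [-0.5, -0.3, 0.1]
width: 0.0871
grip_force: 0.0
```

```bash
python3 -c "
from h import *
c,s=snap('w3');print(s['ee_pos'])"
```

```text
[0.50131434 0.0981441  0.30010036]
```

Emit:
{"method": "step_arm", "body": {"deltas": [[[0,0,0,0.05,-0.025,0,100],[0,0,0,0.1,-0.05,0,100],[0,0,0,0.14,-0.07,0,100],[0,0,0,0.14,-0.07,0,100],[0,0,0,0.14,-0.07,0,100]]]}}

```text
time: 3.18
ee_pos: [0.5509, 0.2467, 0.3001]
eef_rot: [0.924, 0.381, -0.0, 0.001]
ft_force: [0.4, -1.1, 0.2]
width: 0.0869
grip_force: 0.0
```

```bash
python3 -c "
from h import *
c,s=snap('w4');print(s['ee_pos'],s['joint_positions'].round(2))
I=[cv2.imread(f'pics/w{i}.png') for i in(1,2,3,4)]
m=np.vstack([np.hstack(I[:2]),np.hstack(I[2:])]);cv2.imwrite('pics/m.png',cv2.resize(m,(800,600),interpolation=cv2.INTER_AREA))"
```

```text
[0.55094106 0.24670448 0.30014093] [ 0.1   0.36 -0.78  1.4   0.25  1.48 -1.46]
```

View pics/m.png

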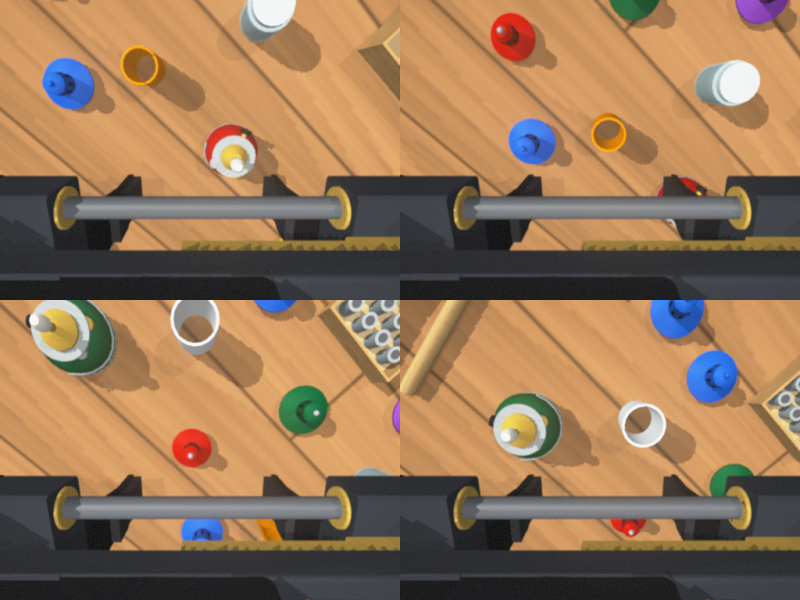

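Mosaic of four wrist views (scale 0.78). w1: red base plate (230,155) and amber globe (142,65). w2: red hood (512,36), amber globe (608,132). w3: green base (65,335), frosted globe (195,325), green hood (303,410), red hood (191,447). w4: frosted globe (641,425), green base (520,428). Now an enlarged crop confirms the targets against their look-alikes and shows which edges to fit.

```bash
python3 -c "
from h import *
L=[('w1',295,193),('w2',267,170),('w1',180,84),('w4',155,165),('w4',309,159),('w3',388,140),('w3',245,190),('w3',81,44)]
T=[]
for n,u,v in L:
    I=cv2.imread(f'pics/{n}.png');x=min(max(u-48,0),416);y=min(max(v-48,0),288);print(n,x,y);T.append(cv2.resize(I[y:y+96,x:x+96],(200,200),interpolation=cv2.INTER_CUBIC))
cv2.imwrite('pics/m2.png',np.vstack([np.hstack(T[:4]),np.hstack(T[4:])]))"
```

```text
w1 247 145
w2 219 122
w1 132 36
w4 107 117
w4 261 111
w3 340 92
w3 197 142
w3 33 0
```

View pics/m2.png

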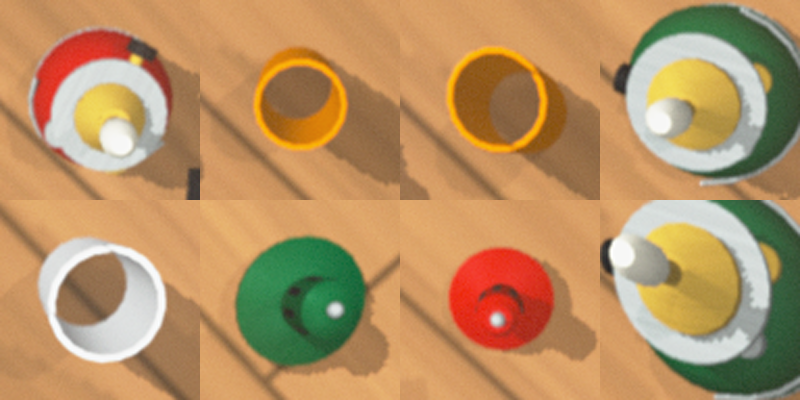

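Enlarged crops: red base with grey plate and brass dome, amber globe with bright rim, green base, frosted globe with white rim, green hood, red hood — all with the expected colour. Next: fit ellipses to rims, plates and brims, and triangulate.

```bash
cat > meas.py <<'E'
from h import *
def rng(H,a,b): return cv2.inRange(H,np.array(a),np.array(b))
COL={"amber":lambda H:rng(H,(14,190,225),(24,255,255)),"frost":lambda H:rng(H,(0,0,225),(180,40,255)),
 "redhood":lambda H:rng(H,(0,170,70),(7,255,255))|rng(H,(172,170,70),(180,255,255)),
 "greenhood":lambda H:rng(H,(55,80,15),(95,255,200)),
 "plate":lambda H:rng(H,(80,0,120),(130,70,255))|rng(H,(0,0,150),(180,45,255)),"brass":lambda H:rng(H,(18,120,120),(32,255,255))}
def fit(n,col,u,v,z,rad,h=48,dbg=False):
    c,s=load(n);I=c["img"];x=max(u-h,0);y=max(v-h,0)
    m=COL[col](cv2.cvtColor(I,cv2.COLOR_RGB2HSV));w=np.zeros_like(m);w[y:y+2*h,x:x+2*h]=255;m&=w
    m=cv2.morphologyEx(m,cv2.MORPH_OPEN,np.ones((2,2),np.uint8)) if col not in("amber","frost") else m
    k,l,st,ce=cv2.connectedComponentsWithStats(m);m=(l==1+np.argmax(st[1:,4])).astype(np.uint8)
    P=cv2.convexHull(np.argwhere(m)[:,::-1].astype(np.int32).reshape(-1,1,2))
    hm=cv2.fillPoly(np.zeros_like(m),[P],1);P=max(cv2.findContours(hm,cv2.RETR_EXTERNAL,cv2.CHAIN_APPROX_NONE)[0],key=len)
    e=cv2.fitEllipse(P);ep=cv2.ellipse2Poly  # centre, axes
    W=np.array([onz(c,s,p,z)[:2] for p in P[:,0].astype(float)])
    A=np.c_[2*W,np.ones(len(W))];q=np.linalg.lstsq(A,(W**2).sum(1),rcond=None)[0];ctr=q[:2];r_=np.sqrt(q[2]+ctr@ctr)
    res=np.abs(np.linalg.norm(W-ctr,axis=1)-r_).max()
    uv=proj(c,s,[*ctr,z])
    print(n,col,"uv",uv.round(1),"xy",ctr.round(4),"r mm",round(r_*1e3,1),"exp",rad,"maxres",round(res*1e3,1),"ell",np.round(e[1],1))
    return ray(c,s,uv)
E
python3 - <<'E'
from meas import *
def pair(n,L):
    p,e=tri([fit(*a) for a in L]);print("==",n,p.round(4),round(e*1e3,1))
pair("amber",[("w1","amber",180,84,.075,27),("w2","amber",267,170,.075,27)])
pair("frost",[("w3","frost",249,30,.09,32,38),("w4","frost",309,159,.09,32)])
pair("redhood",[("w2","redhood",145,46,.0135,36),("w3","redhood",245,190,.0135,36)])
fit("w3","greenhood",388,140,.0135,42)
pair("gplate",[("w3","plate",75,44,.072,40,55),("w4","plate",155,165,.072,40)])
pair("gdome",[("w3","brass",81,44,.074,26.5,55),("w4","brass",155,165,.074,26.5)])
fit("w1","plate",295,193,.064,35,32);fit("w1","brass",295,193,.066,21.5,32)
E
```

```text
w1 amber uv [178.1  83.9] xy [ 0.4663 -0.127 ] r mm 26.1 exp 27 maxres 0.8 ell [46.4 50.2]
w2 amber uv [266.5 171.9] xy [ 0.4663 -0.1266] r mm 26.5 exp 27 maxres 1.0 ell [43.6 44.1]
== amber [ 0.4662 -0.1267  0.0739] 0.0
w3 frost uv [249.1  27.3] xy [0.6033 0.2141] r mm 30.4 exp 32 maxres 5.7 ell [61.2 64.1]
w4 frost uv [311.3 160.5] xy [0.6049 0.2164] r mm 32.0 exp 32 maxres 2.8 ell [55.6 56.8]
== frost [0.6046 0.2151 0.0838] 0.4
w2 redhood uv [145.1  48.6] xy [0.4622 0.086 ] r mm 35.7 exp 36 maxres 1.1 ell [55.1 62.6]
w3 redhood uv [246.1 190.4] xy [0.4618 0.0849] r mm 35.6 exp 36 maxres 0.9 ell [48.5 50.2]
== redhood [0.4623 0.0852 0.0157] 0.1
w3 greenhood uv [388.8 141.7] xy [ 0.6481 -0.0053] r mm 40.7 exp 42 maxres 1.2 ell [56.9 63.3]
w3 plate uv [77.4 39.9] xy [0.4658 0.3412] r mm 40.2 exp 40 maxres 2.9 ell [71.3 84.3]
w4 plate uv [153.8 167.4] xy [0.466  0.3406] r mm 40.1 exp 40 maxres 1.1 ell [63.5 69.2]
== gplate [0.4662 0.3405 0.0731] 0.2
w3 brass uv [76.5 39.4] xy [0.466 0.341] r mm 25.8 exp 26.5 maxres 2.6 ell [45.8 54.7]
w4 brass uv [153.2 167.7] xy [0.4659 0.3406] r mm 25.4 exp 26.5 maxres 2.7 ell [40.  44.7]
== gdome [0.4662 0.3405 0.075 ] 0.0
w1 plate uv [299.2 201.5] xy [ 0.4671 -0.3257] r mm 35.0 exp 35 maxres 4.8 ell [51.2 57.8]
w1 brass uv [299.7 201. ] xy [ 0.4682 -0.325 ] r mm 19.6 exp 21.5 maxres 3.9 ell [28.2 33.5]
```

```bash
python3 - <<'E'
from meas import *
for t in(235,243,250):
    COL["frost"]=lambda H:rng(H,(0,0,t),(180,40,255))
    p,e=tri([fit("w3","frost",249,30,.09,32,38),fit("w4","frost",309,159,.09,32)]);print(t,p.round(4),e.round(4))
c,s=load("w4")
for p in([.605,.2165,.20],[.605,.2165,.075]): print(delta(s,p))
E
```

```text
w3 frost uv [249.   27.1] xy [0.6034 0.2142] r mm 30.2 exp 32 maxres 5.7 ell [60.9 63.8]
w4 frost uv [311.6 160.8] xy [0.6049 0.2159] r mm 31.7 exp 32 maxres 0.9 ell [54.3 56.7]
235 [0.6045 0.2149 0.0852] 0.0005
w3 frost uv [249.   27.1] xy [0.6034 0.2143] r mm 30.1 exp 32 maxres 5.5 ell [60.8 63.2]
w4 frost uv [311.6 160.9] xy [0.6048 0.2158] r mm 31.3 exp 32 maxres 0.9 ell [53.6 56.2]
243 [0.6045 0.215  0.0856] 0.0004
w3 frost uv [224.5  20.8] xy [0.59  0.236] r mm 6.9 exp 32 maxres 2.6 ell [ 1.8 16.3]
w4 frost uv [-35.9 185. ] xy [0.3014 0.4814] r mm 434.4 exp 32 maxres 0.0 ell [0.  5.4]
250 [0.576  0.2293 0.4159] 0.0756
(array([ 0.0007,  0.0011, -0.0031]), array([0.0172, 0.0595, 0.1002]))
(array([ 0.0007,  0.0011, -0.0031]), array([0.0173, 0.0594, 0.2252]))
```

Emit:
{"method": "step_arm", "body": {"deltas": [[[0,0,-0.003,0.017,0.055,0.03,100],[0,0,-0.003,0.017,0.0595,0.08,100],[0,0,-0.003,0.017,0.0595,0.13,100],[0,0,-0.003,0.017,0.0595,0.18,100],[0,0,-0.003,0.017,0.0595,0.21,100],[0,0,-0.003,0.017,0.0595,0.225,100],[0,0,-0.003,0.017,0.0595,0.225,100],[0,0,-0.003,0.017,0.0595,0.225,65],[0,0,-0.003,0.017,0.0595,0.225,65],[0,0,-0.003,0.017,0.0595,0.225,65],[0,0,-0.003,0.017,0.0595,0.225,65],[0,0,-0.003,0.017,0.0595,0.225,65]]], "squeeze": 20}}

```text
time: 4.72
ee_pos: [0.6049, 0.2188, 0.0763]
eef_rot: [0.923, 0.384, 0.001, 0.0]
ft_force: [0.3, -1.0, 5.4]
width: 0.0625
grip_force: 19.9
```

Emit:
{"method": "step_arm", "body": {"deltas": [[[0,0,0,0,0,-0.01,65],[0,0,0,0,0,-0.04,65],[0,0,0,0,0,-0.08,65],[0,0,0,0,0,-0.12,65],[0,0,0,0,0,-0.15,65],[0,0,0,-0.002,-0.02,-0.16,65],[0,0,0,-0.004,-0.06,-0.16,65],[0,0,0,-0.006,-0.1,-0.16,65],[0,0,0,-0.008,-0.14,-0.16,65],[0,0,0,-0.01,-0.17,-0.16,65],[0,0,0,-0.01,-0.184,-0.16,65],[0,0,0,-0.01,-0.184,-0.16,65],[0,0,0,-0.01,-0.184,-0.16,65]]]}}

```text
time: 6.35
ee_pos: [0.4677, 0.3404, 0.2351]
eef_rot: [0.924, 0.383, -0.0, 0.0]
ft_force: [0.2, 0.2, -2.2]
width: 0.0627
grip_force: 19.9
```

```bash
python3 - <<'E'
from h import *
c,s=snap('w5');print(s['ee_pos'],s['ft_force'],s['width'],delta(s,[.4674,.342,.235]))
a=c['img'][:,:,::-1];c,s=snap('sc5','scene');b=c['img'][110:190,320:410,::-1]; c,s=snap('sd5','side');d=c['img'][205:300,190:290,::-1]
k=lambda x,w,h:cv2.resize(x,(w,h),interpolation=cv2.INTER_CUBIC)
cv2.imwrite('pics/m3.png',np.vstack([k(a,800,300)[:, :],np.hstack([k(b,400,300),k(d,400,300)])]))
E
```

```text
[0.46772121 0.34040616 0.2350864 ] [ 0.23709663  0.17704428 -2.19929966] 0.06265985977136612 (array([0.0004, 0.0007, 0.0007]), array([ 0.0009, -0.0014,  0.0001]))
```

View pics/m3.png

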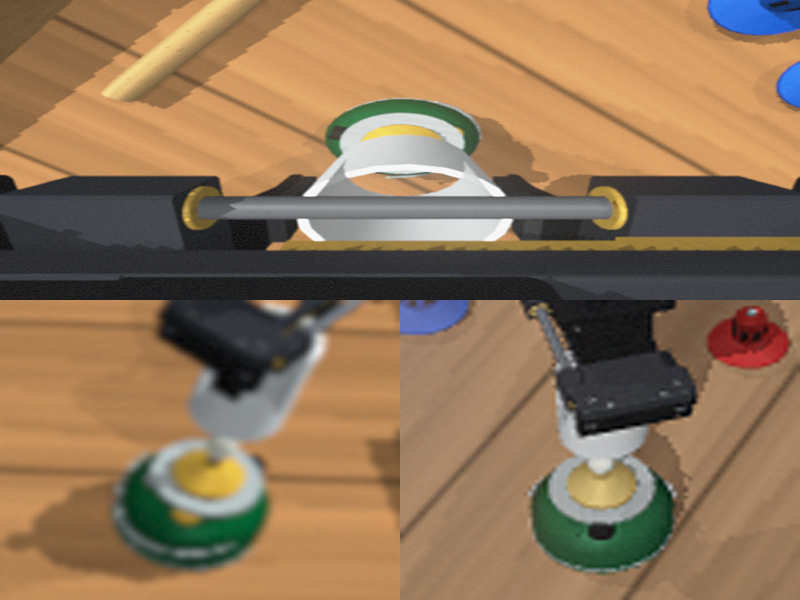

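The frosted globe hangs upright, gripped, over the green base (wrist view: globe centred at u≈261 with the base behind it; the mantle enters the tube in the side view). Lowering.

Emit:
{"method": "step_arm", "body": {"deltas": [[[0,0,0,0.001,-0.0014,0.01,65],[0,0,0,0.001,-0.0014,0.03,65],[0,0,0,0.001,-0.0014,0.045,65],[0,0,0,0.001,-0.0014,0.055,65],[0,0,0,0.001,-0.0014,0.06,65],[0,0,0,0.001,-0.0014,0.064,65],[0,0,0,0.001,-0.0014,0.068,65],[0,0,0,0.001,-0.0014,0.071,65],[0,0,0,0.001,-0.0014,0.074,65],[0,0,0,0.001,-0.0014,0.077,65],[0,0,0,0.001,-0.0014,0.077,65]]]}}

```text
time: 7.88
ee_pos: [0.4664, 0.3432, 0.1583]
eef_rot: [0.923, 0.384, -0.0, 0.0]
ft_force: [0.7, -0.1, -2.4]
width: 0.0629
grip_force: 19.9
```

Emit:
{"method": "step_arm", "body": {"deltas": [[[0,0,0,0,0.0016,0.002,65],[0,0,0,0,0.0016,0.004,65],[0,0,0,0,0.0016,0.006,65],[0,0,0,0,0.0016,0.008,65],[0,0,0,0,0.0016,0.009,65],[0,0,0,0,0.0016,0.01,65],[0,0,0,0,0.0016,0.01,65]]]}}

```text
time: 8.75
ee_pos: [0.4676, 0.3421, 0.1485]
eef_rot: [0.923, 0.384, -0.0, 0.0]
ft_force: [-0.4, -0.3, -2.0]
width: 0.0625
grip_force: 19.9
```

Emit:
{"method": "step_arm", "body": {"deltas": [[[0,0,0,0,0,0.0007,65],[0,0,0,0,0,0.0014,65],[0,0,0,0,0,0.002,65],[0,0,0,0,0,0.002,65]]]}}

```text
time: 9.25
ee_pos: [0.4678, 0.3424, 0.1483]
eef_rot: [0.923, 0.384, 0.001, 0.0]
ft_force: [-4.6, -4.6, 14.0]
width: 0.0627
grip_force: 19.8
```

Emit:
{"method": "step_arm", "body": {"deltas": [[[0,0,0,-0.001,0,-0.001,65],[0,0,0,-0.001,0,-0.001,74],[0,0,0,-0.001,0,-0.001,80],[0,0,0,-0.001,0,-0.001,90],[0,0,0,-0.001,0,-0.001,100],[0,0,0,-0.001,0,-0.001,100],[0,0,0,-0.001,0,-0.03,100],[0,0,0,-0.001,0,-0.08,100],[0,0,0,-0.001,0,-0.12,100],[0,0,0,-0.001,0,-0.15,100],[0,0,0,-0.001,0,-0.15,100]]]}}

```text
time: 10.62
ee_pos: [0.4674, 0.3423, 0.2989]
eef_rot: [0.923, 0.384, 0.002, -0.0]
ft_force: [-1.3, -0.5, 0.2]
width: 0.0871
grip_force: 0.0
```

```bash
python3 - <<'E'
from meas import *
c,s=snap('w6');print(s['ee_pos'],s['width'],s['time']);print(proj(c,s,[.466,.3406,.162]))
print(delta(s,[.6481,-.0053,.20]),delta(s,[.4663,-.1268,.2]))
E
```

```text
[0.46744385 0.34225796 0.29890801] 0.08706794670566144 10.625
[259.22953861 193.79170336]
(array([ 0.0008, -0.0039,  0.0025]), array([-0.1193,  0.3731,  0.0988])) (array([ 0.0008, -0.0039,  0.0025]), array([-0.3337,  0.33  ,  0.0979]))
```

View pics/w6.png

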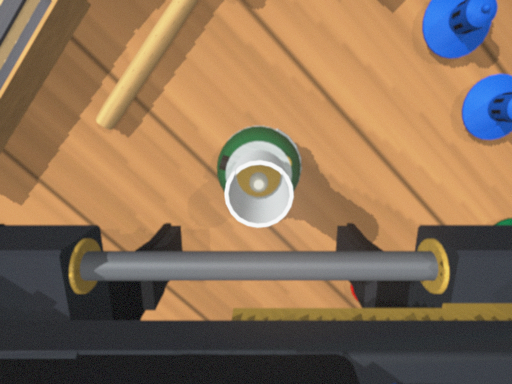

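The frosted globe is seated: its rim is centred at (259,192), expected (259,194), with the dome concentric inside. On to the green hood, with a second look on the way.

Emit:
{"method": "step_arm", "body": {"deltas": [[[0,-0.003,0.002,-0.02,0.045,0,100],[0,-0.003,0.002,-0.048,0.1,0.02,100],[0,-0.003,0.002,-0.075,0.155,0.02,100],[0,-0.003,0.002,-0.105,0.21,0.02,100],[0,-0.003,0.002,-0.13,0.265,0.02,100],[0,-0.003,0.002,-0.157,0.32,0.02,100],[0,-0.003,0.002,-0.178,0.36,0.02,100],[0,-0.003,0.002,-0.183,0.371,0.02,100],[0,-0.003,0.002,-0.183,0.371,0.02,100]]]}}

```text
time: 11.8
ee_pos: [0.6005, -0.0501, 0.2754]
eef_rot: [0.924, 0.383, -0.002, -0.0]
ft_force: [1.0, 0.6, -1.2]
width: 0.0872
grip_force: 0.0
```

```bash
python3 - <<'E'
from meas import *
c,s=snap('w7');print(s['ee_pos'],s['width'],s['time']);u,v=proj(c,s,[.6481,-.0053,.0135]).round().astype(int);print(u,v)
p,e=tri([fit("w3","greenhood",388,140,.0135,42),fit("w7","greenhood",u,v,.0135,42)]);print(p.round(4),e)
for z in(.15,.051):print(delta(s,[*p[:2],z]))
E
```

```text
[ 0.60046373 -0.05014882  0.27535183] 0.08720349974544787 11.8
261 115
w3 greenhood uv [388.8 141.7] xy [ 0.6481 -0.0053] r mm 40.7 exp 42 maxres 1.2 ell [56.9 63.3]
w7 greenhood uv [260.1 115.2] xy [ 0.6475 -0.0044] r mm 40.4 exp 42 maxres 0.9 ell [64.3 66.4]
[ 0.6475 -0.0044  0.0161] 5.2677437847222404e-05
(array([-0.0017,  0.0038, -0.0004]), array([0.0661, 0.0011, 0.1251]))
(array([-0.0017,  0.0038, -0.0004]), array([0.0665, 0.0012, 0.2241]))
```

Emit:
{"method": "step_arm", "body": {"deltas": [[[0,0.003,0,0.04,0.001,0.03,100],[0,0.003,0,0.0665,0.001,0.08,85],[0,0.003,0,0.0665,0.001,0.13,75],[0,0.003,0,0.0665,0.001,0.175,75],[0,0.003,0,0.0665,0.001,0.205,75],[0,0.003,0,0.0665,0.001,0.223,75],[0,0.003,0,0.0665,0.001,0.223,75],[0,0.003,0,0.0665,0.001,0.223,30],[0,0.003,0,0.0665,0.001,0.223,30],[0,0.003,0,0.0665,0.001,0.223,30],[0,0.003,0,0.0665,0.001,0.223,30],[0,0.003,0,0.0665,0.001,0.223,30],[0,0.003,0,0.0665,0.001,0.223,30]]]}}

```text
time: 13.48
ee_pos: [0.6482, -0.0042, 0.0537]
eef_rot: [0.924, 0.383, 0.0, 0.0]
ft_force: [-0.1, -0.1, 3.8]
width: 0.0331
grip_force: 20.0
```

```bash
python3 - <<'E'
from meas import *
COL["frost"]=lambda H:rng(H,(0,0,235),(180,40,255))
fit("w6","frost",259,192,.162,32,37)
from bench import readout
print(delta(readout.read_state(),[.4667,.3412,.26]))
E
```

```text
w6 frost uv [258.4 194.4] xy [0.465  0.3408] r mm 31.4 exp 32 maxres 0.8 ell [65.9 67.7]
(array([ 0.0004, -0.0002,  0.0003]), array([ 0.116 , -0.3725, -0.2065]))
```

Emit:
{"method": "step_arm", "body": {"deltas": [[[0,0,0,0,0,-0.015,30],[0,0,0,0,0,-0.05,30],[0,0,0,0,0,-0.1,30],[0,0,0,0.01,-0.03,-0.15,30],[0,0,0,0.022,-0.07,-0.19,30],[0,0,0,0.037,-0.12,-0.206,30],[0,0,0,0.053,-0.17,-0.206,30],[0,0,0,0.068,-0.22,-0.206,30],[0,0,0,0.084,-0.27,-0.206,30],[0,0,0,0.099,-0.32,-0.206,30],[0,0,0,0.11,-0.355,-0.206,30],[0,0,0,0.1155,-0.373,-0.206,30],[0,0,0,0.1155,-0.373,-0.206,30],[0,0,0,0.1155,-0.373,-0.206,30]]]}}

```text
time: 15.22
ee_pos: [0.4671, 0.3395, 0.2592]
eef_rot: [0.924, 0.382, -0.0, 0.0]
ft_force: [-0.1, -0.3, -1.9]
width: 0.0334
grip_force: 20.0
```

```bash
python3 - <<'E'
from h import *
c,s=snap('w8');print(s['ee_pos'],s['ft_force'],s['width'],delta(s,[.4662,.341,.2037]))
a=c['img'][80:272,130:386,::-1];c,s=snap('sc8','scene');b=c['img'][90:190,320:420,::-1]; c,s=snap('sd8','side');d=c['img'][195:295,190:290,::-1]
k=lambda x,w,h:cv2.resize(x,(w,h),interpolation=cv2.INTER_CUBIC)
cv2.imwrite('pics/m4.png',np.hstack([k(b,400,400),k(d,400,400)]))
E
```

```text
[0.46711003 0.33946686 0.25922766] [-0.08798756 -0.34125117 -1.86091834] 0.03335926162043476 (array([ 0.0009,  0.0005, -0.002 ]), array([ 0.0005, -0.0018,  0.0555]))
```

View pics/m4.png

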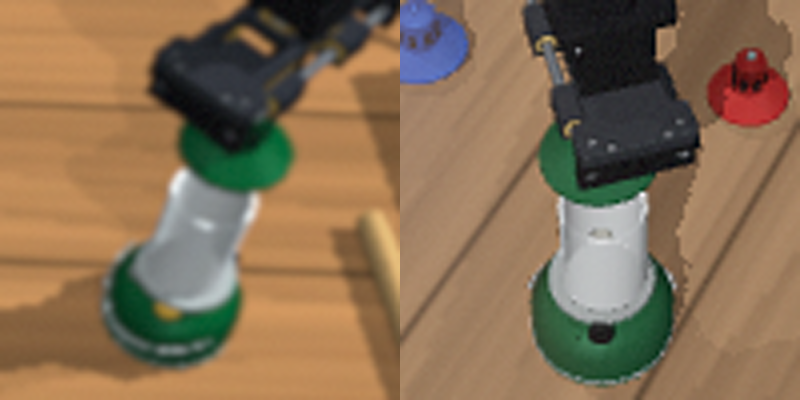

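Hood held level over the globe in both views. Lowering in two stages.

Emit:
{"method": "step_arm", "body": {"deltas": [[[0,0,0,0.0005,-0.0018,0.01,30],[0,0,0,0.0005,-0.0018,0.02,30],[0,0,0,0.0005,-0.0018,0.03,30],[0,0,0,0.0005,-0.0018,0.034,30],[0,0,0,0.0005,-0.0018,0.037,30],[0,0,0,0.0005,-0.0018,0.04,30],[0,0,0,0.0005,-0.0018,0.04,30]]]}}

```text
time: 16.25
ee_pos: [0.4649, 0.3428, 0.2193]
eef_rot: [0.924, 0.383, -0.0, 0.0]
ft_force: [0.4, -0.6, -1.8]
width: 0.0333
grip_force: 20.0
```

```bash
python3 - <<'E'
from h import *
from bench import readout
s=readout.read_state();print(s['ee_pos'],s['ft_force'],delta(s,[.4662,.341,.2037]))
E
```

```text
[0.46489522 0.3428027  0.21927528] [ 0.35666353 -0.55057619 -1.81064847] (array([0.0001, 0.0001, 0.0004]), array([-0.0004,  0.0022,  0.0156]))
```

Emit:
{"method": "step_arm", "body": {"deltas": [[[0,0,0,0,0.0015,0.002,30],[0,0,0,0,0.0015,0.004,30],[0,0,0,0,0.0015,0.006,30],[0,0,0,0,0.0015,0.008,30],[0,0,0,0,0.0015,0.01,30],[0,0,0,0,0.0015,0.012,30],[0,0,0,0,0.0015,0.013,30],[0,0,0,0,0.0015,0.0135,30]]]}}

```text
time: 17.25
ee_pos: [0.466, 0.3417, 0.2058]
eef_rot: [0.924, 0.383, 0.0, 0.0]
ft_force: [-0.1, 0.7, -1.4]
width: 0.0337
grip_force: 20.0
```

Emit:
{"method": "step_arm", "body": {"deltas": [[[0,0,0,0,0,0.0007,30],[0,0,0,0,0,0.0014,30],[0,0,0,0,0,0.0021,30],[0,0,0,0,0,0.0028,30],[0,0,0,0,0,0.0028,30]]]}}

```text
time: 17.88
ee_pos: [0.4661, 0.3419, 0.2036]
eef_rot: [0.924, 0.383, 0.0, 0.0]
ft_force: [-1.4, -0.8, 4.5]
width: 0.0335
grip_force: 20.0
```

Emit:
{"method": "step_arm", "body": {"deltas": [[[0,0,0,0,0,-0.0003,36],[0,0,0,0,0,-0.0003,44],[0,0,0,0,0,-0.0003,60],[0,0,0,0,0,-0.0003,80],[0,0,0,0,0,-0.0003,90],[0,0,0,0,0,-0.0003,90],[0,0,0,0,0,-0.03,90],[0,0,0,0,0,-0.08,90],[0,0,0,0,0,-0.1,100],[0,0,0,0,0,-0.1,100]]]}}

```text
time: 19.12
ee_pos: [0.4663, 0.3423, 0.3044]
eef_rot: [0.924, 0.383, 0.001, -0.0]
ft_force: [0.3, -0.5, 0.1]
width: 0.0849
grip_force: 0.0
```

```bash
python3 - <<'E'
from meas import *
c,s=snap('w9');print(s['ee_pos'],s['width'],s['time']);u,v=proj(c,s,[.466,.3406,.1635]).round().astype(int);print(u,v);fit('w9','greenhood',int(u),int(v),.1635,42,60)
c,s=snap('sc9','scene');b=c['img'][90:190,320:420,::-1]; c,s2=snap('sd9','side');d=c['img'][195:295,190:290,::-1]
k=lambda x,w,h:cv2.resize(x,(w,h),interpolation=cv2.INTER_CUBIC)
cv2.imwrite('pics/m5.png',np.hstack([k(b,400,400),k(d,400,400)]))
print(delta(s,[.4663,-.1268,.2]))
E
```

```text
[0.46631766 0.34232077 0.30440435] 0.08490214124343264 19.125
260 192
w9 greenhood uv [259.4 184.2] xy [0.4707 0.3462] r mm 45.0 exp 42 maxres 5.8 ell [ 88.2 102.8]
(array([ 0.0003, -0.0005,  0.0003]), array([-0.3313,  0.3314,  0.1029]))
```

View pics/m5.png

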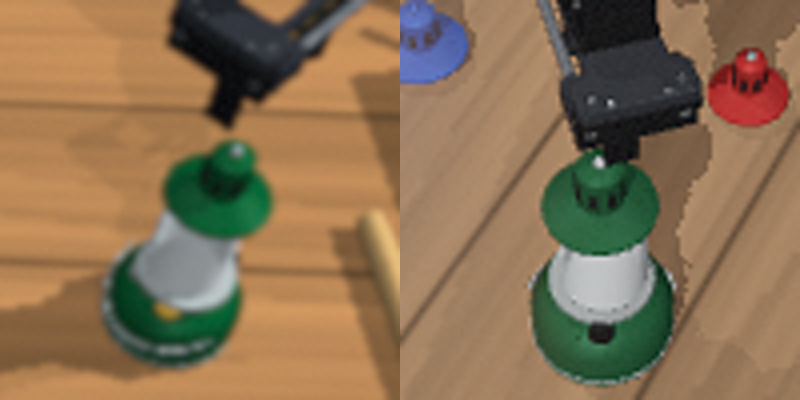

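Green lantern stands complete: hood flush on the glass in both views, upright. Now the amber globe.

Emit:
{"method": "step_arm", "body": {"deltas": [[[0,0,0,-0.02,0.02,0,100],[0,0,0,-0.06,0.06,0,100],[0,0,0,-0.1,0.1,0,100],[0,0,0,-0.14,0.14,0,100],[0,0,0,-0.18,0.18,0.02,100],[0,0,0,-0.22,0.22,0.04,100],[0,0,0,-0.26,0.26,0.07,100],[0,0,0,-0.3,0.3,0.1,100],[0,0,0,-0.325,0.325,0.13,100],[0,0,0,-0.3315,0.3315,0.15,100],[0,0,0,-0.3315,0.3315,0.15,100],[0,0,0,-0.3315,0.3315,0.15,100]]]}}

```text
time: 20.78
ee_pos: [0.4664, -0.1262, 0.1534]
eef_rot: [0.924, 0.383, 0.0, -0.0]
ft_force: [-0.0, 0.7, 0.4]
width: 0.0871
grip_force: 0.0
```

```bash
python3 - <<'E'
from h import *
from bench import readout
s=readout.read_state();print(s['ee_pos'],s['ft_force'],delta(s,[.4663,-.1268,.061]))
E
```

```text
[ 0.46635522 -0.12621553  0.15344872] [-0.00504232  0.66650182  0.38627305] (array([ 0.    , -0.0003,  0.0014]), array([-0.0005,  0.0004,  0.0924]))
```

Emit:
{"method": "step_arm", "body": {"deltas": [[[0,0,0,-0.0005,0.0005,0.03,100],[0,0,0,-0.0005,0.0005,0.06,100],[0,0,0,-0.0005,0.0005,0.082,100],[0,0,0,-0.0005,0.0005,0.0925,100],[0,0,0,-0.0005,0.0005,0.0925,80],[0,0,0,-0.0005,0.0005,0.0925,52],[0,0,0,-0.0005,0.0005,0.0925,52],[0,0,0,-0.0005,0.0005,0.0925,52],[0,0,0,-0.0005,0.0005,0.0925,52],[0,0,0,-0.0005,0.0005,0.0925,52]]]}}

```text
time: 22.02
ee_pos: [0.4664, -0.1278, 0.0609]
eef_rot: [0.924, 0.383, 0.0, 0.0]
ft_force: [-0.7, -0.1, 5.3]
width: 0.0533
grip_force: 20.0
```

Emit:
{"method": "step_arm", "body": {"deltas": [[[0,0,0,0,0,-0.012,52],[0,0,0,0,0,-0.05,52],[0,0,0,0,0,-0.1,52],[0,0,0,-0.02,0.015,-0.145,52],[0,0,0,-0.06,0.045,-0.165,52],[0,0,0,-0.1,0.075,-0.17,52],[0,0,0,-0.14,0.105,-0.17,52],[0,0,0,-0.175,0.13,-0.17,52],[0,0,0,-0.189,0.141,-0.17,52],[0,0,0,-0.189,0.141,-0.17,52],[0,0,0,-0.189,0.141,-0.17,52]]]}}

```text
time: 23.4
ee_pos: [0.4331, -0.3593, 0.2308]
eef_rot: [0.923, 0.384, 0.0, -0.0]
ft_force: [-0.7, 0.3, -0.7]
width: 0.0532
grip_force: 20.0
```

```bash
python3 - <<'E'
from meas import *
c,s=snap('w10');print(s['ee_pos'],s['ft_force'],s['width'],proj(c,s,[.4671,-.3257,.064]))
u,v=proj(c,s,[.4671,-.3257,.064]).round().astype(int)
A=fit('w10','plate',u,v,.064,35,40)
p,e=tri([A,fit("w1","plate",295,193,.064,35,32)]);print(p,e)
A=fit('w10','brass',u,v,.066,21.5,32);p,e=tri([A,fit("w1","brass",295,193,.066,21.5,32)]);print(p,e)
E
```

```text
[ 0.4331089  -0.35930922  0.23076384] [-0.7308793   0.33613187 -0.71820607] 0.0532241999510747 [259.5959552  136.13934282]
w10 plate uv [259.  136.2] xy [ 0.4666 -0.3254] r mm 35.2 exp 35 maxres 5.4 ell [70.9 74.7]
w1 plate uv [299.2 201.5] xy [ 0.4671 -0.3257] r mm 35.0 exp 35 maxres 4.8 ell [51.2 57.8]
[ 0.46692469 -0.32540118  0.06477597] 0.00026061977292993226
w10 brass uv [259.9 135.8] xy [ 0.4676 -0.3256] r mm 20.5 exp 21.5 maxres 0.7 ell [42.3 42.9]
w1 brass uv [299.7 201. ] xy [ 0.4682 -0.325 ] r mm 19.6 exp 21.5 maxres 3.9 ell [28.2 33.5]
[ 0.46767559 -0.32579568  0.06323865] 0.00020961156553806674
```

View pics/w10.png

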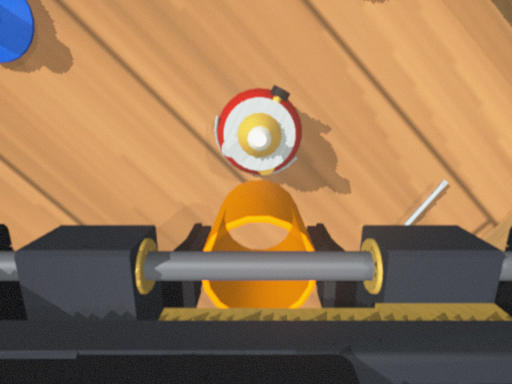

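The wrist view shows the red base at (259,136), consistent between two views at (0.467,-0.3256, 0.064), and the amber globe held upright. Moving over it.

Emit:
{"method": "step_arm", "body": {"deltas": [[[0,0,0,0.015,0,0,52],[0,0,0,0.035,0,0,52],[0,0,0,0.0475,0.0005,0.01,52],[0,0,0,0.0475,0.0005,0.03,52],[0,0,0,0.0475,0.0005,0.05,52],[0,0,0,0.0475,0.0005,0.062,52],[0,0,0,0.0475,0.0005,0.07,52],[0,0,0,0.0475,0.0005,0.075,52],[0,0,0,0.0475,0.0005,0.079,52],[0,0,0,0.0475,0.0005,0.079,52]]]}}

```text
time: 24.7
ee_pos: [0.4662, -0.3279, 0.1516]
eef_rot: [0.924, 0.383, 0.0, 0.0]
ft_force: [0.0, -0.1, -1.5]
width: 0.0531
grip_force: 20.0
```

```bash
python3 - <<'E'
from h import *
c,s=snap('w11');print(s['ee_pos'],s['ft_force'],delta(s,[.467,-.326,.1249]))
E
```

```text
[ 0.46623722 -0.32789643  0.15160553] [ 0.01534282 -0.08082387 -1.4659759 ] (array([0.0001, 0.    , 0.0004]), array([ 0.0019, -0.0008,  0.0267]))
```

Emit:
{"method": "step_arm", "body": {"deltas": [[[0,0,0,0.0018,-0.0007,0.003,52],[0,0,0,0.0018,-0.0007,0.006,52],[0,0,0,0.0018,-0.0007,0.009,52],[0,0,0,0.0018,-0.0007,0.012,52],[0,0,0,0.0018,-0.0007,0.015,52],[0,0,0,0.0018,-0.0007,0.018,52],[0,0,0,0.0018,-0.0007,0.021,52],[0,0,0,0.0018,-0.0007,0.023,52],[0,0,0,0.0018,-0.0007,0.0245,52],[0,0,0,0.0018,-0.0007,0.0245,52]]]}}

```text
time: 26.0
ee_pos: [0.467, -0.3261, 0.127]
eef_rot: [0.924, 0.383, -0.0, 0.0]
ft_force: [0.1, -0.8, -1.2]
width: 0.053
grip_force: 20.0
```

Emit:
{"method": "step_arm", "body": {"deltas": [[[0,0,0,0,0,0.0007,52],[0,0,0,0,0,0.0014,52],[0,0,0,0,0,0.002,52],[0,0,0,0,0,0.0026,52],[0,0,0,0,0,0.0026,52]]]}}

```text
time: 26.62
ee_pos: [0.467, -0.3261, 0.125]
eef_rot: [0.924, 0.383, 0.0, 0.0]
ft_force: [-2.4, 1.3, 5.2]
width: 0.0532
grip_force: 20.0
```

Emit:
{"method": "step_arm", "body": {"deltas": [[[0,0,0,0,0,0,58],[0,0,0,0,0,0,64],[0,0,0,0,0,0,75],[0,0,0,0,0,0,90],[0,0,0,0,0,0,100],[0,0,0,0,0,0,100],[0,0,0,0,0,-0.03,100],[0,0,0,0,0,-0.08,100],[0,0,0,0,0,-0.13,100],[0,0,0,0,0,-0.17,100],[0,0,0,0,0,-0.17,100]]]}}

```text
time: 28.0
ee_pos: [0.4682, -0.3267, 0.298]
eef_rot: [0.924, 0.383, 0.002, 0.003]
ft_force: [-0.3, -0.5, -0.6]
width: 0.0868
grip_force: 0.0
```

```bash
python3 - <<'E'
from meas import *
c,s=snap('w12');print(s['ee_pos'],s['width'],s['time']);u,v=proj(c,s,[.467,-.3256,.139]).round().astype(int);print(u,v)
fit('w12','amber',u,v,.139,27,40);print(delta(s,[.462,.0855,.18]))
c,q=snap('sc12','scene');b=c['img'][100:180,120:200,::-1]; c,q=snap('sd12','side');d=c['img'][90:170,280:360,::-1]
k=lambda x:cv2.resize(x,(260,260),interpolation=cv2.INTER_CUBIC)
c,s=load('w12')
cv2.imwrite('pics/m6.png',np.hstack([k(b),k(d),k(c['img'][v-50:v+50,u-50:u+50,::-1])]))
E
```

```text
[ 0.46820865 -0.32668479  0.29800095] 0.08684323154422754 28.0
257 186
w12 amber uv [256.2 185.3] xy [ 0.467 -0.325] r mm 26.4 exp 27 maxres 1.3 ell [52.3 52.8]
(array([ 0.006 , -0.0011,  0.0004]), array([ 0.287 , -0.2964,  0.1165]))
```

View pics/m6.png

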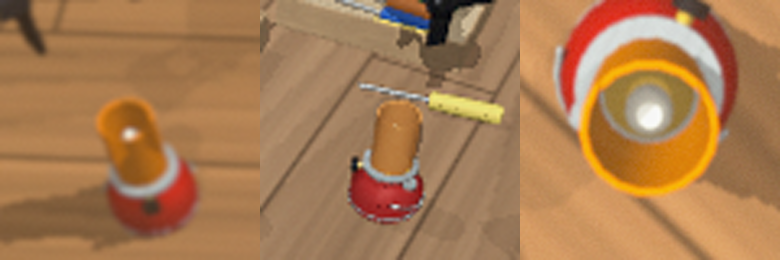

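Amber globe seated: rim at (0.467,-0.325), upright in all views. Now the red hood.

Emit:
{"method": "step_arm", "body": {"deltas": [[[0.003,0,0,0.02,-0.02,0,100],[0.005,0,0,0.06,-0.06,0,100],[0.005,0,0,0.1,-0.1,0,100],[0.005,0,0,0.14,-0.145,0,100],[0.005,0,0,0.18,-0.185,0.02,100],[0.005,0,0,0.22,-0.227,0.05,100],[0.005,0,0,0.255,-0.264,0.08,90],[0.005,0,0,0.28,-0.29,0.11,75],[0.005,0,0,0.287,-0.2964,0.13,75],[0.005,0,0,0.287,-0.2964,0.13,75],[0.005,0,0,0.287,-0.2964,0.13,75]]]}}

```text
time: 29.52
ee_pos: [0.4603, 0.0857, 0.1646]
eef_rot: [0.924, 0.382, -0.001, -0.002]
ft_force: [0.4, 0.3, 0.0]
width: 0.0656
grip_force: 0.0
```

```bash
python3 - <<'E'
from h import *
from bench import readout
s=readout.read_state();print(s['ee_pos'],s['ft_force'],delta(s,[.4622,.0854,.052]))
E
```

```text
[0.46026449 0.08570439 0.16463153] [0.40219995 0.25296964 0.00993175] (array([-0.0051,  0.0003, -0.0004]), array([0.0012, 0.0022, 0.1126]))
```

Emit:
{"method": "step_arm", "body": {"deltas": [[[-0.004,0,0,0.001,0.002,0.04,75],[-0.004,0,0,0.001,0.002,0.08,75],[-0.004,0,0,0.001,0.002,0.1,75],[-0.004,0,0,0.001,0.002,0.1126,75],[-0.004,0,0,0.001,0.002,0.1126,75],[-0.004,0,0,0.001,0.002,0.1126,24],[-0.004,0,0,0.001,0.002,0.1126,24],[-0.004,0,0,0.001,0.002,0.1126,24],[-0.004,0,0,0.001,0.002,0.1126,24],[-0.004,0,0,0.001,0.002,0.1126,24],[-0.004,0,0,0.001,0.002,0.1126,24]]]}}

```text
time: 30.9
ee_pos: [0.462, 0.0861, 0.0519]
eef_rot: [0.924, 0.383, -0.0, -0.0]
ft_force: [-0.5, -0.4, 1.9]
width: 0.0271
grip_force: 20.0
```

Emit:
{"method": "step_arm", "body": {"deltas": [[[0,0,0,0,0,-0.015,24],[0,0,0,0,0,-0.05,24],[0,0,0,0,0,-0.1,24],[0,0,0,-0.015,0.015,-0.15,24],[0,0,0,-0.045,0.046,-0.18,24],[0,0,0,-0.085,0.087,-0.183,24],[0,0,0,-0.125,0.128,-0.183,24],[0,0,0,-0.165,0.169,-0.183,24],[0,0,0,-0.205,0.21,-0.183,24],[0,0,0,-0.245,0.251,-0.183,24],[0,0,0,-0.275,0.282,-0.183,24],[0,0,0,-0.287,0.294,-0.183,24],[0,0,0,-0.287,0.294,-0.183,24],[0,0,0,-0.287,0.294,-0.183,24]]]}}

```text
time: 32.65
ee_pos: [0.4678, -0.3229, 0.235]
eef_rot: [0.923, 0.384, 0.0, -0.001]
ft_force: [-0.1, -0.7, -1.5]
width: 0.0276
grip_force: 20.0
```

```bash
python3 - <<'E'
from h import *
from bench import readout
s=readout.read_state();print(s['ee_pos'],s['ft_force'],s['width'],delta(s,[.467,-.325,.1789]))
E
```

```text
[ 0.46776103 -0.32289482  0.23498759] [-0.12493302 -0.74849353 -1.54543007] 0.027551288024180484 (array([-0.001 , -0.0008,  0.0027]), array([-0.0021,  0.001 ,  0.0561]))
```

Emit:
{"method": "step_arm", "body": {"deltas": [[[0,0,0,-0.002,0.001,0.01,24],[0,0,0,-0.002,0.001,0.02,24],[0,0,0,-0.002,0.001,0.03,24],[0,0,0,-0.002,0.001,0.036,24],[0,0,0,-0.002,0.001,0.04,24],[0,0,0,-0.002,0.001,0.04,24],[0,0,0,-0.002,0.001,0.04,24]]]}}

```text
time: 33.52
ee_pos: [0.4666, -0.3271, 0.1949]
eef_rot: [0.924, 0.383, -0.0, -0.0]
ft_force: [0.4, 0.4, -1.0]
width: 0.0274
grip_force: 20.0
```

```bash
python3 - <<'E'
from h import *
c,s=snap('w13');print(s['ee_pos'],s['ft_force'],s['width'],delta(s,[.467,-.325,.1789]))
c,q=snap('sc13','scene');b=c['img'][90:190,110:210,::-1]; c,q=snap('sd13','side');d=c['img'][80:180,270:370,::-1]
k=lambda x:cv2.resize(x,(300,300),interpolation=cv2.INTER_CUBIC)
cv2.imwrite('pics/m7.png',np.hstack([k(b),k(d)]))
E
```

```text
[ 0.46659386 -0.32705214  0.19488514] [ 0.38734355  0.35023205 -1.04111343] 0.027365754633067042 (array([-0.0004, -0.0001,  0.0004]), array([ 0.0017, -0.0012,  0.016 ]))
```

View pics/m7.png

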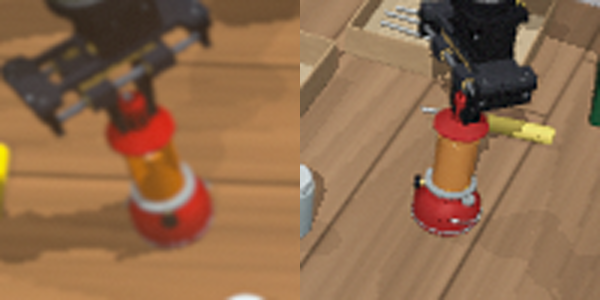

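The red hood is held level just above the amber globe and in line with it. Lowering.

Emit:
{"method": "step_arm", "body": {"deltas": [[[0,0,0,0.0014,-0.001,0.002,24],[0,0,0,0.0014,-0.001,0.004,24],[0,0,0,0.0014,-0.001,0.006,24],[0,0,0,0.0014,-0.001,0.008,24],[0,0,0,0.0014,-0.001,0.01,24],[0,0,0,0.0014,-0.001,0.012,24],[0,0,0,0.0014,-0.001,0.0135,24],[0,0,0,0.0014,-0.001,0.0135,24]]]}}

```text
time: 34.67
ee_pos: [0.4666, -0.3252, 0.1809]
eef_rot: [0.924, 0.383, -0.0, -0.001]
ft_force: [-0.2, -0.1, -2.0]
width: 0.0276
grip_force: 20.0
```

Emit:
{"method": "step_arm", "body": {"deltas": [[[0,0,0,0,0,0.0007,24],[0,0,0,0,0,0.0014,24],[0,0,0,0,0,0.0021,24],[0,0,0,0,0,0.0028,24],[0,0,0,0,0,0.0028,24]]]}}

```text
time: 35.3
ee_pos: [0.4668, -0.3253, 0.1789]
eef_rot: [0.924, 0.383, -0.0, -0.0]
ft_force: [-2.2, 0.9, 4.4]
width: 0.0272
grip_force: 20.0
```

Contact at exactly the seated height. Release and rise.

Emit:
{"method": "step_arm", "body": {"deltas": [[[0,0,0,0,0,-0.0003,30],[0,0,0,0,0,-0.0003,38],[0,0,0,0,0,-0.0003,55],[0,0,0,0,0,-0.0003,80],[0,0,0,0,0,-0.0003,90],[0,0,0,0,0,-0.0003,90],[0,0,0,0,0,-0.03,90],[0,0,0,0,0,-0.08,90],[0,0,0,0,0,-0.13,90],[0,0,0,-0.05,0,-0.14,90],[0,0,0,-0.1,0,-0.14,90],[0,0,0,-0.14,0,-0.14,90],[0,0,0,-0.14,0,-0.14,90]]]}}

```text
time: 36.92
ee_pos: [0.3648, -0.4271, 0.3182]
eef_rot: [0.925, 0.38, -0.001, -0.0]
ft_force: [0.2, 0.5, -0.4]
width: 0.0785
grip_force: 0.0
```

```bash
python3 - <<'E'
from h import *
c1,s=snap('sc14','scene');c2,q=snap('sd14','side');print(s['time'],s['width'],s['ee_pos'])
k=lambda c,x,y:cv2.resize(c['img'][y:y+100,x:x+100,::-1],(300,300),interpolation=cv2.INTER_CUBIC)
cv2.imwrite('pics/m8.png',np.vstack([np.hstack([k(c1,110,90),k(c2,270,80)]),np.hstack([k(c1,320,90),k(c2,190,195)])]))
E
```

```text
36.925 0.07851160905399523 [ 0.36482445 -0.42707763  0.31817529]
```

View pics/m8.png

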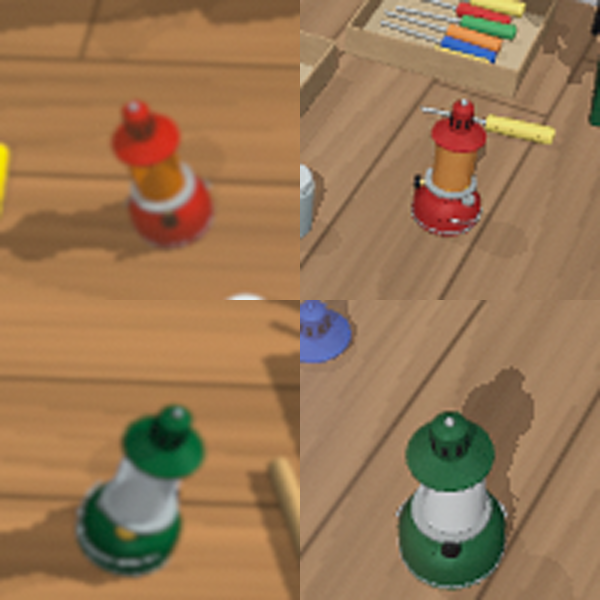

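Both lanterns stand complete and upright with no gaps, and the gripper is clear. Handing in.

```bash
python3 -c "
from bench import r
print(r.close_job())"
```

```text
the job is handed in; nothing more can be done
None
```

Both lanterns are reassembled and the job is handed in at about 37 s of the 112 s limit: each hood and globe met its seat at the expected height, and both stand upright with no visible gaps, but the hand-in returned no verdict.

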